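# Erase a hard drive before scrapping it

## Robot

A 7-joint arm with a two-finger parallel gripper is mounted at the origin on the work surface. World frame = base frame: x ahead of the robot, y to its left, z up, the work surface at z = 0. Lengths are in m, angles in rad, forces in N, time in s.
With the tool pointing down it reaches from about 0.4 to 0.85 m from the base axis. Payload 6.9 kg.
Tool frame: the origin (TCP) lies midway between the tips of the shut fingers; the grasp point (between the pads) lies behind it (ctrl.pinch_z is the z of the grasp point in the tool frame, in m); z points along the fingers, y is the line along which they close (so a half turn about z gives the same grasp; the last joint's range is limited). The gripper opens to 85 mm and grips with 20 to 120 N. Pads are 22 mm wide; open, the fingers measure 114 mm over their backs; the gripper's body (76 mm by 85 mm) begins 54 mm behind the grasp point. The pads swing forward as they close: fully open they stand 13 mm farther back than shut.
Start: joints at [1.373, 0.507, -0.238, 1.5, 0.126, 1.149, -0.155], TCP at [0.187, -0.596, 0.231] pointing down, gripper open.
Joint ranges: [-3.08, 3.08], [-0.24, 2.05], [-1.43, 1.35], [0, 2.5], [-1.52, 4.66], [0.17, 1.96], [-2.89, 2.89]. Speed limits (rad/s): [2.39, 2.39, 3.14, 3.14, 3.14, 3.14, 3.14].

## Interface

Orientations are given as a unit quaternion [w, x, y, z].
In Python, from station import ctrl, get_state, vision, ticket, models gives the robot as it stands. Calls block until the motion is done:
- ctrl.movep(position, orientation): joint-space move of the TCP to a pose.
- ctrl.movel(position, frame=None, max_speed=0.15): straight line of the TCP; frame=None keeps the orientation; max_speed is the mean speed in m/s.
- ctrl.set_joints(angles): joint-space move.
- ctrl.ungrasp() and ctrl.close_gripper(force=None): open the fingers fully, or close them until they stop; force is the grip in N (None keeps the last).
- ctrl.pause(seconds).
- ctrl.ik(position, orientation): joint angles nearest the present ones, or None.
- get_state(): the state.
- vision.grab_frame(name): name is "side" or "top"; returns (picture, depth): 384x512x3 uint8, blue, green, red; 384x512 float32, m along the optical axis (not along the pixel's ray), 0 where there is no reading.
- vision.camera_info(name): a dict with "mtx" (3x3 intrinsics, pixels), "R" (3x3) and "t" (3): a world point X has camera coordinates R X + t. Camera axes: x right, y down, z forward; pixel columns grow to the right and rows downward; lengths in m; the calibration is good to about 2 mm. A picture is of the moment at which its call begins. camera_info takes no time and is no camera call.
A pose or a line that the arm cannot do raises ctrl.Unreachable and nothing moves.
- ticket.close_job(): hands the job in; it is judged then, once.
Trained networks look in the newest picture that a camera, given by its name, has taken for a name from the list of things; names that differ only in an ending like _2 or _b are one class to them, and where a whole thing is asked for, a point or a joint stands for the part that bears it (a point fixed in the world has none). Each returns a list of dicts, best first, with "p" (0 to 1); they miss things now and then, are a little off and sometimes report something else, mostly with a low value. They report only what shows in the picture. A call takes as long as a camera call. They do not tell look-alikes from the thing itself.
- models.recognise(camera, target): "point" ([column, row] in pixels, amid what is visible of it).
- models.masks_of(camera, target): "mask" (384x512 bool, what is visible of it) and "point" ([column, row] in pixels, amid what is visible of it).
The state is a dict: "time": time; "qpos": joint angles; "qd": joint speeds; "tau": joint torques, N m; "tcp_pos": TCP position; "eef_rot": TCP orientation; "contact_force": force on the tool from outside, world axes, zero at the start; "wrist_torque": the same for the moment, N m; "width": finger opening in m; "gripper_force": force on a finger pad.
Only numpy, scipy, OpenCV 4.12 (cv2) and the standard library are available. Lean on these libraries where they do the work, as an engineer would, in place of code of your own. Each camera call takes 0.05 s, during which the arm holds its last target. There are 200 camera calls.

## Task

Erase the hard drive that lies on the eraser's loading deck: push it forward along the deck until it is fully home in the bay, square and with its front edge against the stop. Then flip the cover on the start box right up until it stays up by itself, press the start button under it fully in and let it come out again. Leave the drive home and the cover standing open, and do not disturb the other things on the table.

Things in the scene. Friction and masses are not known exactly. Their poses are not given: they have to be found in the camera images.
- eraser: The drive eraser, fixed on the table: dark steel loading deck 290 mm long, 200 wide, top 12 mm above the table, running from the robot's side into a low tunnel under a black coil head (200 wide, 88 deep, top 86 mm above the table); behind it a grey cabinet, 240 wide, 140 deep, 150 high. Origin on the table, 100 mm before the stop. x = loading direction (away from the robot), y = left, z = up.
- bay_stop (a point): Middle of the stop (upright face at the tunnel's far end), at the deck's top; axes as the eraser's. White guide blocks leave a channel 110 mm wide over the last 45 mm before the stop and flare out evenly to 162 mm at 100 mm before it. The tunnel's mouth is 88 mm before the stop; clear height in it 34 mm above the deck. The deck's near end is 290 mm before the stop.
- drive_mid (a point): Centre (half-way up) of the loose 3.5-inch hard drive lying flat on the deck: 147 long (x) x 102 wide (y) x 26 mm high, 0.53 to 0.78 kg. +x = its front edge, for the stop. Starts 90 to 120 mm short of the stop, up to 0.15 rad askew. Home: this point is 73.5 mm before the stop; 59 mm of the drive then stick out of the tunnel. Its flat rear face is at x = -73.5 mm. It slides under a few newtons.
- start_box: Grey desk console fixed on the table, left or right of the eraser (a black power supply with knobs is on the other side). 150 wide, 170 deep, 40 high in front, 120 at the back. Its panel slopes up away from the robot at 30 degrees. A square grey shroud (60 x 60 mm outside, 54 x 54 inside, 30 high) stands on the panel around the button. Origin: centre of the underside; x = from front to back.
- guard_hinge (a point): Middle of the cover's hinge pin, at the shroud's upper side. Axes: x = up the slope of the panel, y = along the pin, z = square out of the panel. The pin is 31 mm above the panel; the shroud's and the button's centre is 32 mm down the slope from it (x = -32 mm).
- guard_tab (a point): Middle of the cover's lift tab; moves with the cover. The cover: clear plate in a grey frame, 64 long, 62 wide, 3 mm thick, lying on the shroud. The tab: upright fin at the middle of its free (lower) edge, 10 mm thick (y, along the pin), 18 long, 22 high; pinch it across its thickness. This point is 54 mm from the pin along the cover, 15 mm above the pin when shut, 12 mm above the cover's face.
- guard (a joint): Cover angle: 0 shut, 1.92 rad fully up at its stop (110 degrees from the panel). Turning direction: the tab rises off the panel and swings up-slope about the pin. An over-centre spring pulls it shut below about 0.96 rad and pulls it open beyond; about 1 N at the tab. The open cover leans towards the robot over the button, so the button cannot be reached from straight above.
- button_top (a point): Centre of the top face of the start button: white, round, 34 mm in diameter, inside the shroud under the cover. z = square out of the panel (press along -z), x = up the slope. The face is 16 mm above the panel, 14 mm below the shroud's rim, and 32 mm down the slope from the hinge pin.
- start_button (a joint): How far the start button is pressed: 0 out, 0.005 m fully in; its return spring takes 2 N at first, 6 N fully in.
- screwdriver: Bystander: screwdriver lying between the eraser and the instrument on its left. Origin at its underside.
- cutters: Bystander: side cutters, 150 mm long, lying between the eraser and the instrument on its right. Origin at the pivot, underside.
- small_drive: Bystander: 2.5-inch drive, 100 x 70 x 9.5 mm, lying on the table at the right front. Origin at the centre of its underside.
- spare_drive: Bystander: another 3.5-inch drive, on the table far to the left. Origin at the centre of its underside.
- jar: Bystander: small clear jar with a steel lid, diameter 52 mm, 58 mm high, at the left front. Origin at the centre of its underside.
- mug: Bystander: white mug, 90 mm high, at the right front. Origin at the centre of its underside.
- laptop_base: Bystander: stripped laptop base with rows of holes, 320 x 225 x 14 mm, far to the right. Origin at the centre of its underside.
- bracket: Bystander: small steel hinge bracket, 75 mm long, lying in the laptop base. Origin at the centre of its underside.
Mind the look-alikes: they are no part of the job. Leave any blue look-alike of the part that bears drive_mid alone.

How it is judged:
By the outcome, as a careful person would: the job done as asked, in the order asked, and still so for the second after the job is handed in, with the robot touching nothing.
It also fails if it takes over 67 s, if anything falls off the work surface, if the arm or the gripper's body presses on something with over 40 N, if the wrist force passes 120 N, or if a joint passes its speed limit or range.

## Working session

There is one attempt and no reset: what is moved stays moved. The work goes in short steps, each a Python script; the robot and the scene stay as the last script left them, time stands still between calls to the robot, and variables do not carry over. Pictures are saved under pics/ and viewed, at most 10 in all, crops included, and the job is handed in when it is done.

```bash
ls; mkdir -p pics; python3 - <<'E'
from station import ctrl,get_state,vision
import cv2,numpy as np
for n in("top","side"):
    p,d=vision.grab_frame(n); cv2.imwrite(f"pics/{n}0.png",p); np.save(f"pics/{n}0.npy",d)
    c=vision.camera_info(n); print(n,np.round(c["mtx"],1).tolist(),np.round(c["R"],3).tolist(),np.round(c["t"],3).tolist())
print(ctrl.pinch_z,get_state())
E
```

```text
pics
top [[490.4, 0.0, 260.0], [0.0, 490.4, 187.1], [0.0, 0.0, 1.0]] [[0.011, -1.0, 0.006], [-0.984, -0.012, -0.179], [0.179, -0.004, -0.984]] [-0.03, 0.495, 1.649]
side [[498.7, 0.0, 253.4], [0.0, 498.7, 186.9], [0.0, 0.0, 1.0]] [[-0.994, -0.106, -0.02], [-0.043, 0.562, -0.826], [0.099, -0.821, -0.563]] [0.473, 0.08, 1.9]
-0.0187 {'time': 0.1, 'qpos': array([ 1.37255224,  0.50828246, -0.23753077,  1.50098233,  0.12567798,
        1.14890747, -0.15479012]), 'qd': array([ 0.00129678, -0.00522657, -0.0015872 , -0.0016392 , -0.00036806,
        0.00034709, -0.00030494]), 'tau': array([-5.63269394e-03, -6.21832252e+01, -2.19540641e+00, -2.50207990e+01,
        1.24265626e-02,  7.68920610e-03,  3.65194774e-05]), 'tcp_pos': array([ 0.186743  , -0.59600043,  0.23051619]), 'eef_rot': array([-7.87918474e-04,  9.88488811e-01,  1.51291890e-01, -1.21903261e-04]), 'contact_force': array([ 0.0262705 , -0.36927191,  0.09279336]), 'wrist_torque': array([-0.01676196,  0.00698793, -0.01295212]), 'gripper_force': 0.0, 'width': 0.08518407017488522}
```

View pics/top0.png

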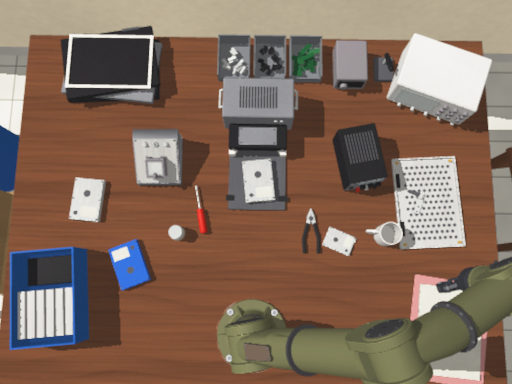

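View pics/side0.png

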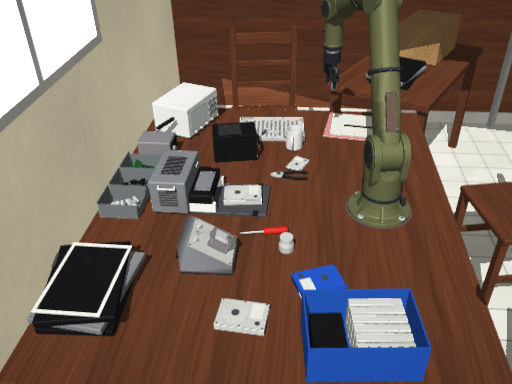

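```bash
cat > h.py <<'E'
from station import ctrl,get_state,vision,ticket,models
import cv2,numpy as np
from scipy.spatial.transform import Rotation as Ro
def cloud(n,d):
    c=vision.camera_info(n);K,R,t=c["mtx"],np.array(c["R"]),np.array(c["t"])
    v,u=np.indices(d.shape)
    P=np.stack([(u-K[0][2])/K[0][0]*d,(v-K[1][2])/K[1][1]*d,d],-1)
    return (P-t)@R
def ray(n,px,z):
    c=vision.camera_info(n);K,R,t=np.array(c["mtx"]),np.array(c["R"]),np.array(c["t"])
    px=np.atleast_2d(px).astype(float); D=np.c_[px,np.ones(len(px))]@np.linalg.inv(K).T@R
    o=-R.T@t; return o+D*((z-o[2])/D[:,2])[:,None]
def rect(xy):
    (c,s,a)=cv2.minAreaRect((np.asarray(xy)[:,:2]*1000).astype(np.float32)); return np.round(c,1),np.round(s,1),round(a,2)
def quat(Rm): 
    q=Ro.from_matrix(Rm).as_quat(); return [q[3],q[0],q[1],q[2]]
E
python3 - <<'E'
from h import *
for n in("top","side"):
    p,d=vision.grab_frame(n); C=cloud(n,d); np.save(f"pics/C_{n}.npy",C)
    for t in("drive_mid","eraser","start_box","guard_tab","guard_hinge","button_top"):
        for m in models.masks_of(n,t)[:2]:
            M=m["mask"]&(d>0); X=C[M]
            print(n,t,round(m["p"],2),np.round(m["point"],1),M.sum(),np.round(np.median(X,0),3) if M.sum() else '', rect(X) if M.sum()>3 else '')
            if n=="top" and t=="drive_mid": print(' ray rect',rect(ray(n,np.argwhere(m["mask"])[:,::-1],.038)))
    for lo,hi in((.138,.16),(.080,.092),(.032,.044),(.008,.017)):
        M=(C[...,2]>lo)&(C[...,2]<hi)&(d>0)&(C[...,0]>.3)&(C[...,0]<1.0)&(abs(C[...,1])<.17)
        M=cv2.morphologyEx(M.astype(np.uint8),cv2.MORPH_OPEN,np.ones((3,3)))>0
        print(n,lo,M.sum(),rect(C[M]) if M.sum()>5 else '', np.round(np.median(C[M],0),3))
p,_=vision.grab_frame("top"); cv2.imwrite("pics/a.png",cv2.resize(p[115:220,120:300],None,fx=4.4,fy=4.4,interpolation=cv2.INTER_CUBIC))
p,_=vision.grab_frame("side"); cv2.imwrite("pics/b.png",cv2.resize(p[140:280,140:280],None,fx=4.2,fy=4.2,interpolation=cv2.INTER_CUBIC))
E
```

```text
top drive_mid 0.92 [129.4 266. ] 1333 [0.228 0.418 0.026] (array([226.1, 423. ]), array([147. , 109.4]), 23.19)
 ray rect (array([227., 416.]), array([145.2, 105.5]), 22.57)
top drive_mid 0.64 [257.9 183. ] 1194 [ 0.517 -0.016  0.038] (array([520.5, -15.6]), array([146.9, 102. ]), 6.15)
 ray rect (array([518.6, -15.4]), array([149.5, 101.6]), 6.28)
top eraser 0.57 [257.8 127.1] 7011 [ 0.702 -0.009  0.091] (array([ 6.551e+02, -1.000e-01]), array([275.7, 473.2]), 87.22)
top start_box 0.95 [157.5 155.6] 2668 [0.589 0.324 0.097] (array([591. , 333.1]), array([174.6, 152.7]), 1.32)
top start_box 0.49 [386.6 233.6] 629 [ 0.339 -0.463  0.032] (array([ 328.6, -447.1]), array([87.4, 99.8]), 24.83)
top guard_tab 0.73 [155.6 168.6] 312 [0.544 0.332 0.103] (array([542.5, 332.5]), array([65.3, 61.4]), 4.89)
top guard_hinge 0.85 [154.1 157. ] 1898 [0.573 0.33  0.095] (array([575.9, 332.9]), array([141.1, 148.7]), 0.84)
top 0.138 2835 (array([781. , -11.3]), array([240.5, 144.3]), 89.44) [ 0.778 -0.013  0.151]
top 0.08 650 (array([668.6,  -9.5]), array([ 90.9, 196.6]), 0.42) [0.665 0.003 0.087]
top
[... 836 characters left out ...]
10.52)
side guard_tab 0.52 [275.9 229.8] 151 [0.382 0.187 0.021] (array([382.4, 185.2]), array([37.6, 85. ]), 85.78)
side guard_hinge 0.78 [212.1 242.4] 1408 [0.569 0.354 0.095] (array([576.1, 277.4]), array([140.8, 265.9]), 1.1)
side button_top 0.49 [193.1 190.7] 4680 [0.711 0.061 0.086] (array([675.6, -54. ]), array([368.5, 512. ]), 90.0)
side 0.138 1274 (array([780.1,  -8.7]), array([253.1, 143.9]), 89.66) [0.776 0.007 0.149]
side 0.08 575 (array([728.8,   3.1]), array([224.2, 213.9]), 89.77) [0.67  0.006 0.087]
side 0.032 593 (array([727.8,  22.6]), array([572.8, 167.7]), 15.92) [ 0.527 -0.004  0.038]
side 0.008 504 (array([528.2,   0.6]), array([213.8, 193. ]), 0.83) [0.526 0.044 0.012]
```

View pics/a.png

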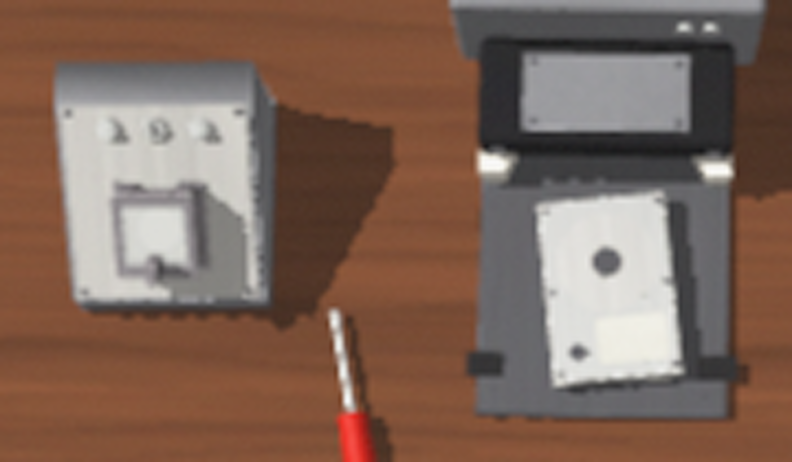

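View pics/b.png

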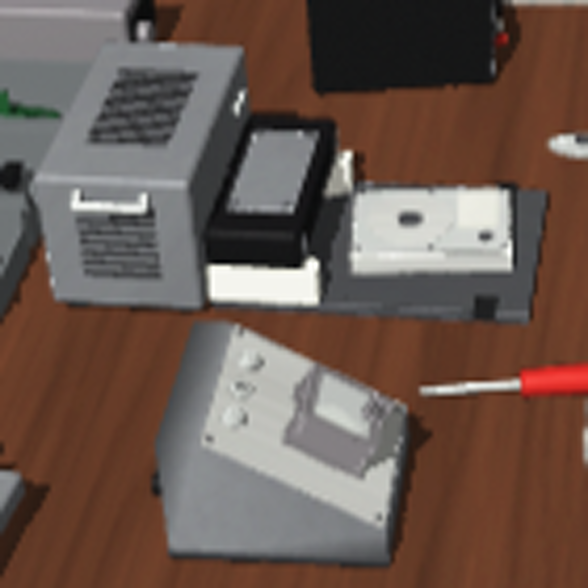

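```bash
cat >> h.py <<'E'
def tool(theta,yaw=0.):  # approach direction angle in the x-z plane, yaw about z
    c,s=np.cos(theta),np.sin(theta)
    M=np.array([[-s,0,c],[0,-1,0],[c,0,s]])
    return quat(Ro.from_euler('z',yaw).as_matrix()@M)
E
python3 - <<'E'
from h import *
from scipy.optimize import least_squares
# console panel plane from both cameras
for n in("top","side"):
    C=np.load(f"pics/C_{n}.npy"); X=C[np.isfinite(C).all(-1)]
    B=X[(abs(X[:,0]-.575)<.08)&(abs(X[:,1]-.333)<.085)&(X[:,2]>.03)]
    P=B[(B[:,2]<.118)]
    f=lambda p:p[0]*P[:,0]+p[1]*P[:,1]+p[2]-P[:,2]
    r=least_squares(f,[.577,0,-.25],loss='soft_l1',f_scale=.002)
    a,b,c=r.x; nn=np.array([-a,-b,1])/np.sqrt(1+a*a+b*b)
    print(n,'slope',np.degrees(np.arctan(np.hypot(a,b))),'yaw',np.degrees(np.arctan2(b,a)), 'plane',r.x)
    h=(B-[0,0,c])@nn
    pan=B[(abs(h)<.003)]; print(' panel rect',rect(pan))
    S=B[(h>.026)&(h<.038)&(B[:,0]<.6)]; print(' cover rect',len(S),rect(S),'h',np.percentile(h[(h>.02)&(h<.07)],[10,50,90]).round(4))
    T=B[(h>.042)&(h<.062)&(B[:,0]<.6)]; print(' tab',len(T),T.mean(0) if len(T) else '',T.min(0),T.max(0))
q=tool(-np.pi/2)
ctrl.movep([.402,-.013,.2],q); ctrl.movel([.402,-.013,.06])
s=get_state();print(s['time'],s['tcp_pos'],s['contact_force'])
p,_=vision.grab_frame("side"); cv2.imwrite("pics/c.png",cv2.resize(p[120:260,180:360],None,fx=4,fy=4,interpolation=cv2.INTER_CUBIC))
E
```

```text
top slope 27.45674263359973 yaw 2.504382089313535 plane [ 0.51911156  0.02270468 -0.2223141 ]
 panel rect (array([579.9, 332.8]), array([150. , 150.7]), 1.15)
 cover rect 284 (array([545.7, 331.6]), array([59.3, 64.8]), 5.13) h [0.0254 0.0305 0.037 ]
 tab 22 [0.51787786 0.32992039 0.11028415] [0.50725669 0.30879292 0.10138039] [0.56790382 0.33675106 0.12699008]
side slope 23.04800634153575 yaw -29.858307934214775 plane [ 0.36898759 -0.21182015 -0.05310561]
 panel rect (array([579.8, 344.3]), array([150. , 139.8]), 1.1)
 cover rect 100 (array([540.9, 343.4]), array([49.3, 63.6]), 83.64) h [0.021  0.0249 0.035 ]
 tab 1 [0.51712252 0.33583125 0.11322475] [0.51712252 0.33583125 0.11322475] [0.51712252 0.33583125 0.11322475]
4.2083 [ 0.40236808 -0.01296279  0.06042136] [ 0.45528832 -0.42983985  0.67989536]
```

View pics/c.png

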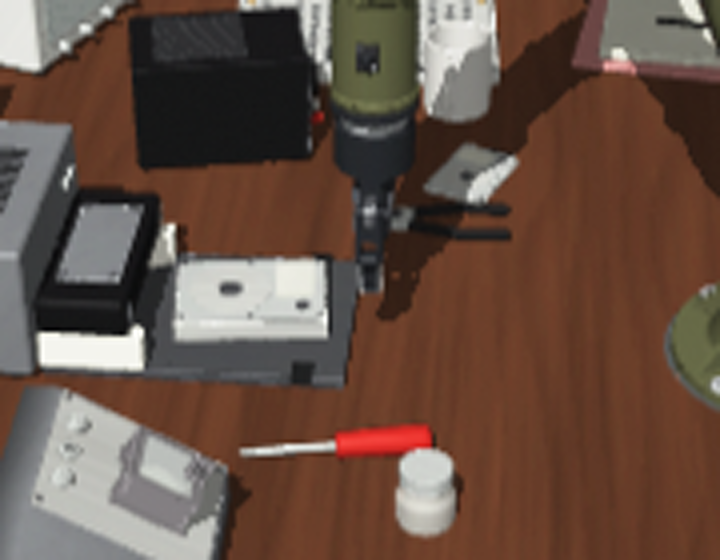

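The gripper stands in front of the deck's near end, with the drive's rear face clear ahead of it. I'll push now.

```bash
python3 - <<'E'
from h import *
y=-.012
ctrl.movel([.402,y,.0085]); f0=get_state()['contact_force']; print(f0)
x=.402
while x<.535:
    x=min(x+.033,.5352); ctrl.movel([x,y,.0085],max_speed=.07)
    s=get_state(); F=s['contact_force']-f0; print(round(x,3),s['tcp_pos'].round(4),F.round(1),s['wrist_torque'].round(2))
    if np.linalg.norm(F)>20: break
p,d=vision.grab_frame("top"); C=cloud("top",d)
for m in models.masks_of("top","drive_mid"):
    if abs(m['point'][0]-258)<40: X=C[m['mask']]; print(m['p'],rect(X[abs(X[:,2]-.038)<.006]))
print(get_state()['time'])
cv2.imwrite("pics/d.png",cv2.resize(p[115:220,190:330],None,fx=5,fy=5,interpolation=cv2.INTER_CUBIC))
E
```

```text
[0.43228784 0.92755122 0.0357322 ]
0.435 [ 0.4347 -0.0122  0.0086] [-0.7 -1.3  1.3] [-0.03  0.02 -0.  ]
0.468 [ 0.468  -0.012   0.0084] [-1.9 -2.1 -0.5] [-0.23  0.17 -0.07]
0.501 [ 0.497  -0.0133  0.008 ] [-12.5  -3.6   7.2] [-0.78  2.28 -0.35]
0.534 [ 0.5146 -0.024   0.0053] [-43.3 -24.   22.8] [-5.49  8.45 -0.71]
7.35
```

View pics/d.png

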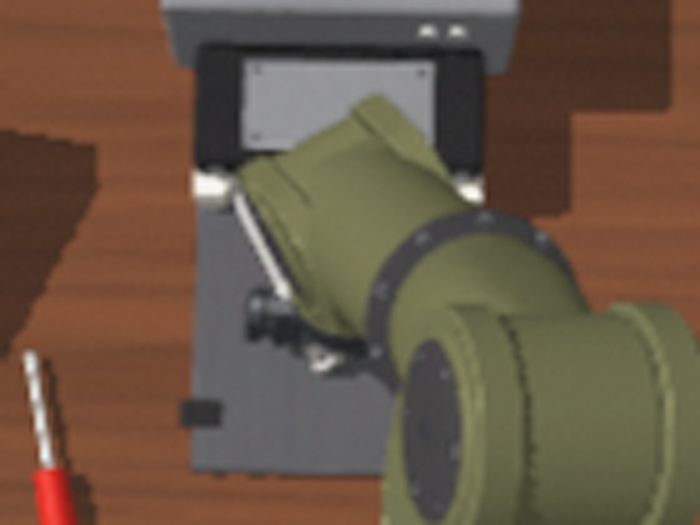

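The drive's left edge runs from (240,195) to (285,295), so it has turned further askew. The left finger passed beside its rear corner. I'll back off and re-measure.

```bash
python3 - <<'E'
from h import *
print(get_state()['eef_rot'])
ctrl.movel([.44,-.012,.0085],max_speed=.08); ctrl.movel([.40,-.012,.09],max_speed=.15)
ctrl.movep([.40,-.2,.2],tool(-np.pi/2))
print(get_state()['time'],get_state()['contact_force'],get_state()['eef_rot'])
p,d=vision.grab_frame("top"); C=cloud("top",d)
M=(abs(C[...,2]-.038)<.005)&(C[...,0]<.66)&(C[...,0]>.4)&(abs(C[...,1])<.13)
M=cv2.morphologyEx(M.astype(np.uint8),cv2.MORPH_OPEN,np.ones((3,3)))>0
print(M.sum(),rect(C[M]))
cv2.imwrite("pics/e.png",cv2.resize(p[115:220,190:330],None,fx=5,fy=5,interpolation=cv2.INTER_CUBIC))
E
```

```text
[ 0.00938236  0.99978077 -0.0042691  -0.01822522]
10.3083 [0.42808604 0.82842549 0.23644966] [-6.90178010e-04  9.99999595e-01  3.54718708e-04 -4.56883591e-04]
463 (array([574.5,  -9.4]), array([129.2,  98.6]), 21.61)
```

View pics/e.png

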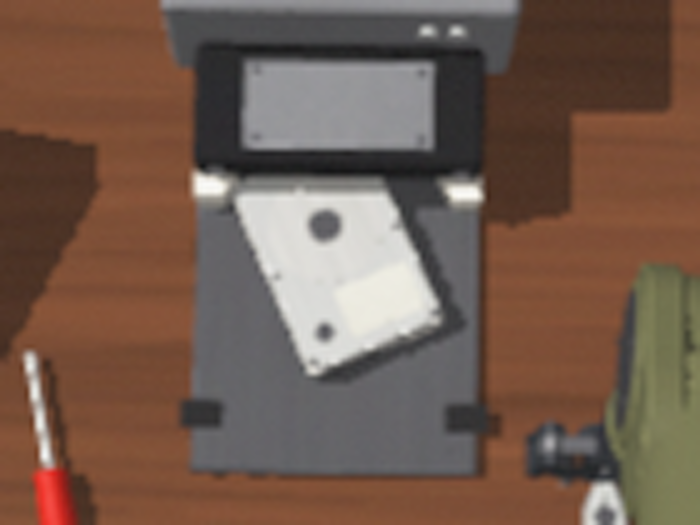

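The drive is now about 25° askew: rear-left corner (315,372), rear-right (442,318), front-left at the left guide (235,195). I'll turn it back by pushing its right side leftward near the rear corner, using shut fingers.

```bash
cat >> h.py <<'E'
def fitdrive():
    """fit 147x102 rectangle to the drive's visible top: returns x,y,yaw,rms via rear and side edges"""
    from scipy.optimize import minimize
    p,d=vision.grab_frame("top"); C=cloud("top",d)
    M=(abs(C[...,2]-.038)<.005)&(C[...,0]<.66)&(C[...,0]>.4)&(abs(C[...,1])<.1)&(p.max(-1)>60)
    M=cv2.morphologyEx(M.astype(np.uint8),cv2.MORPH_OPEN,np.ones((3,3)))>0
    X=C[M][:,:2]
    (c,s,a)=cv2.minAreaRect((X*1000).astype(np.float32)); 
    if s[0]<s[1]*.98 and abs(a)>45: a-=90; s=s[::-1]
    if a>45: a-=90; s=s[::-1]
    u=np.array([np.cos(np.radians(a)),np.sin(np.radians(a))])
    rear=np.percentile((X@u),0.5); v=np.array([-u[1],u[0]]); mid=np.mean(np.percentile(X@v,[.5,99.5]))
    return u*(rear+.0735)+v*mid,a,np.round(s,1),p
E
python3 - <<'E'
from h import *
c=ray("top",[[253,189.4],[278.4,178.6],[237,154]],.038)[:,:2]; print(c.round(4))
print(fitdrive()[:3])
d=c[2]-c[0]; a=np.arctan2(d[1],d[0]); u=np.array([np.cos(a),np.sin(a)]); nr=np.array([u[1],-u[0]]); print(np.degrees(a))
P=c[1]+.016*u
S=P+nr*.035
q=tool(-np.pi/2)
ctrl.close_gripper(20); ctrl.movep([*S,.13],q); ctrl.movel([*S,.024])
f0=get_state()['contact_force']; y0=P[1]-.016; y=y0
end=y0+.042
while y<end:
    y+=.007; ctrl.movel([P[0]+.004,y,.024],max_speed=.06)
    s=get_state();F=s['contact_force']-f0;print(round(y,3),s['tcp_pos'].round(4),F.round(1))
    if np.linalg.norm(F)>18: break
t=get_state()['tcp_pos']; ctrl.movel([t[0],t[1]-.03,.024]);ctrl.movel([t[0],t[1]-.04,.12]); ctrl.movep([.40,-.2,.2],q)
x,a,s,p=fitdrive();print(x,a,s,get_state()['time'])
cv2.imwrite("pics/f.png",cv2.resize(p[115:220,190:330],None,fx=5,fy=5,interpolation=cv2.INTER_CUBIC))
E
```

```text
[[ 4.885e-01  3.000e-04]
 [ 5.277e-01 -8.760e-02]
 [ 6.140e-01  5.810e-02]]
(array([ 0.56926565, -0.01108601]), 34.64485549926758, array([141. ,  88.5]))
24.75490017170226
-0.09 [ 0.5457 -0.0898  0.0242] [-0.  -3.4 -0.1]
-0.083 [ 0.5456 -0.0832  0.0238] [-1.4 -4.4 -0.9]
-0.076 [ 0.5456 -0.0762  0.0237] [-1.4 -4.8 -0.9]
-0.069 [ 0.5436 -0.0735  0.0235] [ -5.3 -14.9   2.3]
-0.062 [ 0.5416 -0.0715  0.0233] [ -9.5 -26.4   9.1]
[5.63826549e-01 5.27274961e-04] 12.944929122924805 [140.6 100.8] 16.4833
```

View pics/f.png

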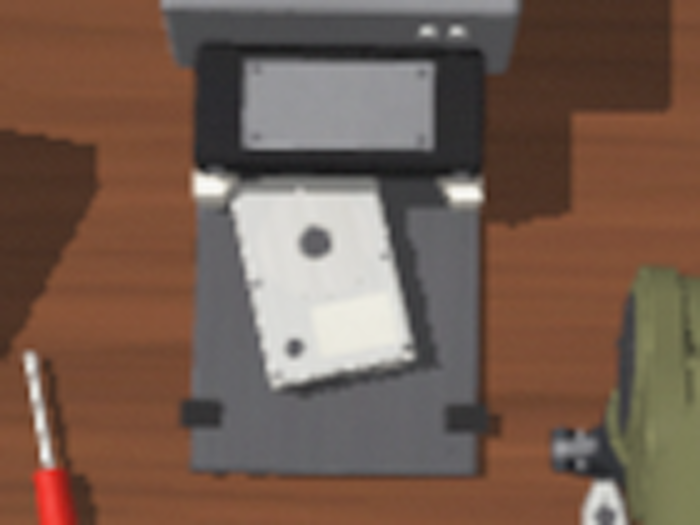

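The drive is at 13° and still touches the left guide at (232,195). Next I'll push its left side to the right near the front. After that, a two-finger push with the gripper turned to match the drive, easing round to square.

```bash
python3 - <<'E'
from h import *
q=tool(-np.pi/2)
c=np.array([.5638,.0005]);a=np.radians(12.9);u=np.array([np.cos(a),np.sin(a)]);v=np.array([-u[1],u[0]])
P=c+.028*u+.051*v; X=P[0]; ys=P[1]+.0145
ctrl.movep([X-.03,ys+.03,.16],q); ctrl.movel([X,ys+.02,.1]); ctrl.movel([X,ys+.02,.024])
f0=get_state()['contact_force']; y=ys+.004
while y>ys-.016:
    y-=.005; ctrl.movel([X,y,.024],max_speed=.06)
    s=get_state();F=s['contact_force']-f0;print(round(y,3),s['tcp_pos'].round(4),F.round(1))
    if np.linalg.norm(F)>15: break
t=get_state()['tcp_pos']; ctrl.movel([X,t[1]+.025,.024]);ctrl.movel([X,t[1]+.025,.15]); ctrl.ungrasp(); ctrl.movep([.40,.2,.2],q)
x,a,s,p=fitdrive();print(x,a,s,get_state()['time'])
cv2.imwrite("pics/g.png",cv2.resize(p[115:220,190:330],None,fx=5,fy=5,interpolation=cv2.INTER_CUBIC))
E
```

```text
0.07 [0.5797 0.0691 0.0241] [-0.2 -0.1 -0.5]
0.065 [0.5797 0.0649 0.024 ] [-0.4  1.5 -0.5]
0.06 [0.5799 0.0599 0.024 ] [ 1.4  1.8 -0. ]
0.055 [0.5797 0.0547 0.024 ] [1.6 1.3 0.8]
[ 0.56036672 -0.01278085] 6.020425796508789 [141.4  97.6] 23.3
```

```bash
python3 - <<'E'
from h import *
c=np.array([.5604,-.0128]);a=np.radians(6.0)
u=lambda t:np.array([np.cos(t),np.sin(t)])
S=c-u(a)*(.0735+.011+.012)
dn=-np.pi/2
ctrl.movep([*(S-[.02,0]),.12],tool(dn,a)); ctrl.movel([*S,.0085])
f0=get_state()['contact_force']
xe,ye=.5405,-.0105
for k in range(1,6):
    w=k/5; p=S+(np.array([xe,ye])-S)*w; yw=a*max(0,1-k/4)
    ctrl.movel([*p,.0085],tool(dn,yw),max_speed=.06)
    s=get_state();F=s['contact_force']-f0;print(s['tcp_pos'].round(4),F.round(1))
    if np.linalg.norm(F)>15: print('stop');break
else:
    x=xe
    while x<.562:
        x+=.002; ctrl.movel([x,ye,.0085],max_speed=.04)
        s=get_state();F=s['contact_force']-f0;print(s['tcp_pos'].round(4),F.round(1))
        if -F[0]>18: break
    t=get_state()['tcp_pos']
ctrl.movel([t[0]-.03,ye,.0085]); ctrl.movel([t[0]-.06,ye,.12]); ctrl.movep([.40,.2,.22],tool(dn))
x,a,s,p=fitdrive();print(x,a,s,get_state()['time'])
cv2.imwrite("pics/g.png",cv2.resize(p[115:220,190:330],None,fx=5,fy=5,interpolation=cv2.INTER_CUBIC))
E
```

```text
[ 0.4806 -0.0203  0.0088] [-0.2 -1.2 -0.2]
[ 0.4954 -0.018   0.0085] [-0.5 -0.2 -1.3]
[ 0.5062 -0.0152  0.008 ] [-11.3   0.9   5.2]
[ 0.5079 -0.0126  0.0067] [-47.3   2.2  32.1]
stopTraceback (most recent call last):
  File "<stdin>", line 21, in <module>
NameError: name 't' is not defined
```

View pics/g.png

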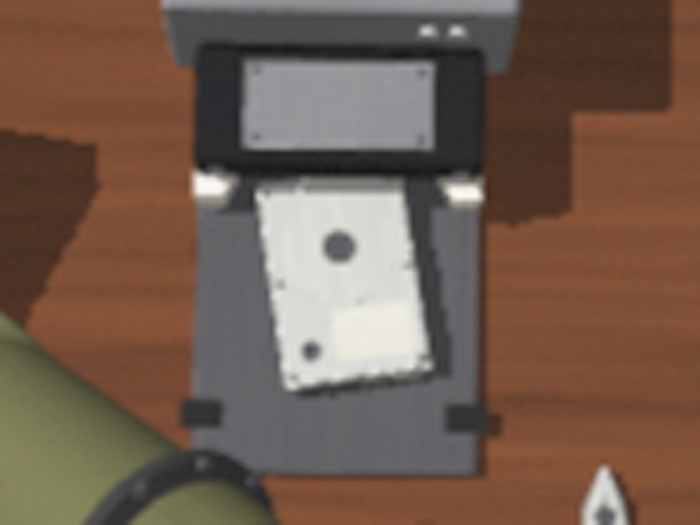

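That picture predates the push, so it shows the 6° state. The push stalled near the channel entry, so I'll retract and re-measure both the deck's centre line and the drive.

```bash
python3 - <<'E'
from h import *
dn=-np.pi/2
t=get_state()['tcp_pos']; ctrl.movel([t[0]-.03,t[1],.0085]); ctrl.movel([t[0]-.07,t[1],.12],tool(dn)); ctrl.movep([.38,.2,.22],tool(dn))
x,a,s,p=fitdrive();print(x,a,s,get_state()['time'])
C=np.load("pics/C_top.npy")
def edges(lo,hi,x0,x1,w):
    L=[]
    for r in range(90,215):
        R=C[r]; m=(R[:,2]>lo)&(R[:,2]<hi)&(R[:,0]>x0)&(R[:,0]<x1)&(abs(R[:,1])<.2)
        if m.sum()>4:
            yy=R[m,1]; 
            if abs(np.ptp(yy)-w)<.02: L.append((R[m,0].mean(),(yy.max()+yy.min())/2,np.ptp(yy)))
    L=np.array(L); print(lo,len(L),np.median(L,0).round(4) if len(L) else '', np.polyfit(L[:,0],L[:,1],1) if len(L)>4 else '')
edges(.140,.16,.6,.9,.24);edges(.078,.094,.6,.75,.2);edges(.006,.018,.42,.6,.2)
# white guide blocks in the present picture: bright pixels near rows 146-160
W=(p.min(-1)>170); 
for r in range(145,160): print(r,np.flatnonzero(W[r,220:300])+220)
c2=np.load("pics/top0.npy")
cv2.imwrite("pics/h.png",cv2.resize(p[120:210,205:310],None,fx=6,fy=6,interpolation=cv2.INTER_CUBIC))
E
```

```text
[ 0.59265261 -0.01573799] 0.5131996273994446 [108.2  98.3] 29.2083
0.14 29 [ 0.7582 -0.0121  0.2373] [ 0.02380563 -0.03020927]
0.078 25 [ 0.6656 -0.0103  0.1952] [-0.02062685  0.00282947]
0.006 1 [ 0.5559 -0.0218  0.2166] 
145 []
146 []
147 []
148 []
149 []
150 [229 230 231 232]
151 [229 230 231 232 233 234]
152 [229 230 231 232 233 234 235 280 281 282 283 284 285]
153 [229 230 231 232 233 234 248 249 250 279 280 281 282 283 284 285]
154 [245 246 247 248 249 250 251 252 253 254 255 263 264 265 266 267 268 269
 270 271 272 280 281 282 283 284 285]
155 [245 246 247 248 249 250 251 252 253 254 255 263 264 265 266 267 268 269
 270 271 272]
156 [245 246 247 248 249 250 251 252 253 254 255 262 263 264 265 266 267 268
 269 270 271 272]
157 [245 246 247 248 249 250 251 252 253 254 255 256 262 263 264 265 266 267
 268 269 270 271 272]
158 [245 246 247 248 249 250 251 252 253 254 255 256 257 258 259 260 261 262
 263 264 265 266 267 268 269 270 271 272]
159 [245 246 247 248 249 250 251 252 253 254 255 256 257 258 259 260 261 262
 263 264 265 266 267 268 269 270 271 272]
```

The drive is now square at 0.5° but about 5 mm right of the channel, with its front corner right at the channel entry. I'll nudge it left 5 mm and push again.

```bash
python3 - <<'E'
from h import *
dn=-np.pi/2; q=tool(dn); X=.588
ctrl.close_gripper(20)
ctrl.movep([X-.03,-.115,.13],q); ctrl.movel([X,-.1,.024],max_speed=.25)
f0=get_state()['contact_force']
for y in(-.085,-.0805,-.0755):
    ctrl.movel([X,y,.024],max_speed=.06); s=get_state(); print(s['tcp_pos'].round(4),(s['contact_force']-f0).round(1))
ctrl.movel([X,-.095,.024],max_speed=.2); ctrl.movel([X-.03,-.1,.12],max_speed=.3); ctrl.ungrasp()
ye=-.0107
ctrl.movep([.46,ye,.10],q); ctrl.movel([.485,ye,.0085],max_speed=.2)
f0=get_state()['contact_force']; x=.500; t=None
while x<.562:
    ctrl.movel([x,ye,.0085],max_speed=.06)
    s=get_state();F=s['contact_force']-f0;print(s['tcp_pos'].round(4),F.round(1))
    if -F[0]>15: break
    x+=.004 if x<.54 else .002
print(get_state()['time'])
E
```

```text
[ 0.5883 -0.0845  0.0249] [ 0.3 -0.4 -0.3]
[ 0.588  -0.0805  0.0241] [ 1.4  0.1 -0.7]
[ 0.588 -0.076  0.024] [-0.2 -2.2  1.5]
[ 0.5007 -0.0108  0.009 ] [ 0.2  0.1 -0.1]
[ 0.5042 -0.0107  0.0085] [ 0.3 -0.3 -0.6]
[ 0.5082 -0.0106  0.0084] [ 0.3  0.2 -0.3]
[ 0.5114 -0.0107  0.0083] [-3.5 -0.   0.7]
[ 0.5158 -0.0108  0.0083] [-2.8 -1.2 -1.2]
[ 0.5201 -0.0108  0.0084] [-1.3 -0.1 -1.2]
[ 0.5242 -0.0108  0.0085] [-1.2 -0.6 -2.2]
[ 0.5282 -0.0107  0.0085] [-2.  -0.8 -0.8]
[ 0.5322 -0.0107  0.0085] [-1.3 -0.4 -1.2]
[ 0.5362 -0.0107  0.0085] [-1.8 -0.2 -1.5]
[ 0.5402 -0.0107  0.0085] [-2.2 -0.3 -0.8]
[ 0.5417 -0.0107  0.0085] [-3.9  0.5  1.6]
[ 0.544  -0.0107  0.0085] [-3.6 -0.4  0.5]
[ 0.5461 -0.0107  0.0085] [-2.9 -0.1  0.2]
[ 0.5481 -0.0107  0.0085] [-3.6 -0.8 -0.2]
[ 0.5501 -0.0107  0.0085] [-2.9 -0.5 -0.9]
[ 0.5521 -0.0107  0.0085] [-2.8 -0.3 -0.6]
[ 0.5541 -0.0107  0.0085] [-4.3 -0.3  0.5]
[ 0.5545 -0.0107  0.0084] [-8.  -0.2  4.1]
[ 0.5544 -0.0108  0.0082] [-13.1  -0.6   8.9]
[ 0.5544 -0.0109  0.0081] [-19.7   0.8  12.6]
41.0
```

Home: the force climbs at tcp x = 0.5544 while the arm stops advancing. Next I'll fit the cover offline from the first depth picture, which takes no robot time.

```bash
python3 - <<'E'
from h import *
for n in("top","side"):
    C=np.load(f"pics/C_{n}.npy"); X=C.reshape(-1,3)
    X=X[(abs(X[:,0]-.58)<.085)&(abs(X[:,1]-.333)<.09)&(X[:,2]>.02)]
    yaw=np.radians(1.1); c,s=np.cos(yaw),np.sin(yaw)
    D=X-[.55,.333,0]; xb=c*D[:,0]+s*D[:,1]; yb=-s*D[:,0]+c*D[:,1]; z=D[:,2]
    sl=xb*np.cos(np.pi/6)+z*.5; h=-xb*.5+z*np.cos(np.pi/6)
    sel=(abs(yb)>.042)&(abs(yb)<.068)&(xb<.04)&(xb>-.035)
    if n=="side": sel&=(yb>0)
    h0=np.median(h[sel]); print(n,'panel h0',h0.round(4),'iqr',np.percentile(h[sel]-h0,[10,25,75,90]).round(4),'slope err',np.degrees(np.polyfit(sl[sel],h[sel],1)[0]).round(2),'roll',np.degrees(np.polyfit(yb[sel],h[sel],1)[0]).round(2))
    g=h-h0
    cov=(abs(g-.032)<.004)&(abs(yb)<.045)
    for q in(sl,yb): print(' cover',cov.sum(),np.percentile(q[cov],[1,5,50,95,99]).round(4))
    tb=(g>.0395)&(g<.06)&(abs(yb)<.03)&(xb<.02)
    print(' tab',tb.sum(),[ (sl[i].round(3),yb[i].round(4),g[i].round(3)) for i in np.flatnonzero(tb)][:24])
    print(' g hist',np.histogram(g[(abs(yb)<.03)],np.arange(-.004,.064,.004)))
E
```

```text
top panel h0 0.0597 iqr [-0.0055 -0.0026  0.0023  0.0043] slope err 0.58 roll 0.04
 cover 234 [0.0141 0.0171 0.0504 0.0773 0.0798]
 cover 234 [-0.0314 -0.0293 -0.0027  0.0272  0.0292]
 tab 27 [(np.float64(0.079), np.float64(-0.0245), np.float64(0.042)), (np.float64(0.075), np.float64(-0.0208), np.float64(0.041)), (np.float64(0.058), np.float64(0.0036), np.float64(0.041)), (np.float64(0.051), np.float64(0.0173), np.float64(0.042)), (np.float64(0.034), np.float64(-0.0051), np.float64(0.044)), (np.float64(0.032), np.float64(0.0011), np.float64(0.047)), (np.float64(0.033), np.float64(-0.0063), np.float64(0.051)), (np.float64(0.032), np.float64(0.0025), np.float64(0.057)), (np.float64(0.03), np.float64(0.0004), np.float64(0.052)), (np.float64(0.03), np.float64(-0.0029), np.float64(0.052)), (np.float64(0.031), np.float64(-0.0071), np.float64(0.056)), (np.float64(0.026), np.float64(-0.0138), np.float64(0.04)), (np.float64(0.026), np.float64(0.0044), np.float64(0.05)), (np.float64(0.028), np.float64(-0.0008), np.float64(0.058)), (np.float64(0.026), np.float64(-0.0024), np.float64(0.05)), (np
[... 1999 characters left out ...]
.float64(0.046)), (np.float64(0.022), np.float64(0.0051), np.float64(0.05)), (np.float64(0.018), np.float64(0.0015), np.float64(0.049)), (np.float64(0.017), np.float64(0.0053), np.float64(0.054)), (np.float64(0.013), np.float64(0.0026), np.float64(0.054)), (np.float64(0.025), np.float64(0.0038), np.float64(0.042)), (np.float64(0.023), np.float64(0.0057), np.float64(0.045)), (np.float64(0.019), np.float64(0.0022), np.float64(0.044))]
 g hist (array([167, 139,  34,  15,  14,  13,  18,  27, 118,  72,  11,   3,  11,
         6,  10,   0]), array([-0.004,  0.   ,  0.004,  0.008,  0.012,  0.016,  0.02 ,  0.024,
        0.028,  0.032,  0.036,  0.04 ,  0.044,  0.048,  0.052,  0.056,
        0.06 ]))
```

```bash
cat >> h.py <<'E'
YAW=np.radians(1.1)
def W(s,g,yb=0.):  # panel slope coords -> world
    h=g+.0597; xb=s*np.cos(np.pi/6)-h*.5; z=s*.5+h*np.cos(np.pi/6)
    return np.array([.55+xb*np.cos(YAW)-yb*np.sin(YAW),.333+xb*np.sin(YAW)+yb*np.cos(YAW),z])
def tabpose(phi,th,off=.005):  # cover angle, tool angle -> TCP
    v=np.array([-.054*np.cos(phi)+.015*np.sin(phi), .054*np.sin(phi)+.015*np.cos(phi)])
    p=W(.078+v[0],.031+v[1]); return p+off*adir(th)
def adir(th): return np.array([np.cos(th)*np.cos(YAW),np.cos(th)*np.sin(YAW),np.sin(th)])
E
cat > lift.py <<'E'
from h import *
r=np.radians; N=6
arc=[(r(80)*k/N,r(-50-55*k/N)) for k in range(N+1)]
poses=[(tabpose(*p),tool(p[1],YAW)) for p in arc]
press=(W(.044,.010),tool(r(-60),YAW))
bad=[i for i,p in enumerate(poses+[press]) if ctrl.ik(*p) is None]
print(bad,[p[0].round(3) for p in poses])
if bad: raise SystemExit
t=get_state()['tcp_pos']
ctrl.movel([t[0]-.025,t[1],.02],max_speed=.15); ctrl.movel([.49,.02,.18],max_speed=.3)
p0,q0=poses[0]
ctrl.movep(p0-.05*adir(arc[0][1]),q0); ctrl.movel(p0,q0,max_speed=.12); print(get_state()['time'],get_state()['contact_force'])
ctrl.close_gripper(20); s=get_state(); print(s['width'],s['gripper_force'],s['time'])
if s['width']<.006: raise SystemExit('missed')
for p,q in poses[1:]:
    ctrl.movel(p,q,max_speed=.06); s=get_state(); print(s['tcp_pos'].round(3),s['contact_force'].round(1),round(s['width'],4),round(s['time'],2))
    if np.linalg.norm(s['contact_force'])>30: raise SystemExit('force')
E
python3 lift.py
```

```text
[] [array([0.521, 0.332, 0.1  ]), array([0.519, 0.332, 0.112]), array([0.519, 0.332, 0.125]), array([0.523, 0.332, 0.137]), array([0.529, 0.333, 0.148]), array([0.537, 0.333, 0.157]), array([0.548, 0.333, 0.164])]
46.0333 [-0.68581558 -0.01052125 -0.27997392]
0.009342982042259538 25.865140557289124 46.7083Traceback (most recent call last):
  File "lift.py", line 16, in <module>
    ctrl.movel(p,q,max_speed=.06); s=get_state(); print(s['tcp_pos'].round(3),s['contact_force'].round(1),round(s['width'],4),round(s['time'],2))
    ~~~~~~~~~~^^^^^^^^^^^^^^^^^^^
station.Unreachable: the arm cannot follow that straight line within its joint ranges
```

```bash
python3 - <<'E'
from h import *
r=np.radians
print(get_state()['qpos'].round(2))
for th1 in(-50,-60,-70,-80,-90,-105):
    for k in(1,2,3,4,5,6):
        phi=80*k/6; th=-50+(th1+50)*k/6
        j=ctrl.ik(tabpose(r(phi),r(th)),tool(r(th),YAW))
        print(th1,k,None if j is None else np.round(j,2))
E
```

```text
[-1.57  0.93  1.2   2.24  4.28  0.39 -0.47]
-50 1 [-1.58  0.89  1.19  2.23  4.34  0.35 -0.5 ]
-50 2 [-1.58  0.84  1.17  2.22  4.4   0.3  -0.55]
-50 3 [-1.57  0.79  1.14  2.2   4.49  0.25 -0.62]
-50 4 [-1.56  0.76  1.12  2.18  4.62  0.21 -0.72]
-50 5 [-0.84  0.46 -0.04  2.15  1.52  0.52  2.48]
-50 6 [-0.54  0.48 -0.44  2.12  1.52  0.71  2.54]
-60 1 [-1.55  0.84  1.14  2.21  4.43  0.3  -0.57]
-60 2 [-0.99  0.5   0.16  2.18  1.52  0.39  2.44]
-60 3 [-0.19  0.65 -1.03  2.13  1.52  1.04  2.56]
-60 4 [-0.08  0.73 -1.23  2.08  1.49  1.18  2.65]
-60 5 [-0.05  0.72 -1.23  2.03  1.43  1.15  2.74]
-60 6 [-0.03  0.72 -1.23  1.98  1.38  1.14  2.82]
-70 1 [-1.52  0.79  1.07  2.19  4.55  0.25 -0.67]
-70 2 [-0.1   0.77 -1.23  2.12  1.54  1.2   2.57]
-70 3 [-0.07  0.74 -1.23  2.06  1.44  1.15  2.69]
-70 4 [-0.04  0.73 -1.23  1.99  1.33  1.12  2.83]
-70 5 [-0.71  0.45 -0.04  1.93  0.59  0.53 -2.78]
-70 6 [-0.41  0.49 -0.44  1.85  0.71  0.7  -2.85]
-80 1 [-0.84  0.51 -0.04  2.17  1.52  0.46  2.46]
-80 2 [-0.08  0.76 -1.23  2.08  1.46  1.16  2.66]
-80 3 [-0.04  0.74 -1.23  2.    1.32  1.12  2.83]
-80 4 [-0.56  0.47 -0.24  1.91  0.63  0.6  -2.81]
-80 5 [-0.27  0.54 -0.63  1.8   0.71  0.82 -2.83]
-80 6 [-0.14  0.62 -0.83  1.7   0.71  0.99 -2.79]
-90 1 [-0.3   0.62 -0.83  2.14  1.52  0.89  2.53]
-90 2 [-0.06  0.76 -1.23  2.04  1.39  1.13  2.74]
-90 3 [-0.57  0.48 -0.24  1.93  0.67  0.58 -2.86]
-90 4 [-0.27  0.55 -0.63  1.81  0.68  0.82 -2.82]
-90 5 [-0.04  0.71 -1.03  1.68  0.78  1.11 -2.86]
-90 6 [ 0.03  0.85 -1.23  1.54  0.81  1.33 -2.84]
-105 1 [-0.09  0.79 -1.23  2.11  1.51  1.19  2.6 ]
-105 2 [-0.03  0.77 -1.23  1.97  1.27  1.11  2.88]
-105 3 [-0.27  0.56 -0.63  1.83  0.68  0.81 -2.83]
-105 4 [-0.04  0.73 -1.03  1.66  0.74  1.13 -2.83]
-105 5 [ 0.02  0.89 -1.23  1.49  0.75  1.39 -2.79]
-105 6 [ 0.    0.97 -1.23  1.3   0.66  1.56 -2.69]
```

```bash
python3 - <<'E'
from h import *
r=np.radians; q0=get_state()['qpos']
for th1 in(-45,-40,-35,-30,-20):
    L=[]
    for k in(1,2,3,4,5,6,7):
        phi=12*k; th=-50+(th1+50)*k/7
        j=ctrl.ik(tabpose(r(phi),r(th)),tool(r(th),YAW))
        L.append(None if j is None or abs(j-q0).max()>1 else np.round(np.r_[j[4:6]],2).tolist())
    print(th1,L)
for th in(-60,-55,-50,-45): 
    j=ctrl.ik(W(.044,.010),tool(r(th),YAW)); print('press',th,np.round(j,2))
    j=ctrl.ik(W(.044,.010)-.06*adir(r(th)),tool(r(th),YAW)); print('  pre',th,np.round(j,2))
E
```

```text
-45 [[4.3, 0.37], [4.31, 0.35], [4.33, 0.33], [4.35, 0.31], [4.37, 0.29], [4.37, 0.29], [4.37, 0.29]]
-40 [[4.27, 0.39], [4.25, 0.38], [4.24, 0.38], [4.22, 0.38], [4.2, 0.39], [4.17, 0.4], [3.67, 0.25]]
-35 [[4.24, 0.4], [4.19, 0.42], [4.15, 0.43], [3.68, 0.28], [3.54, 0.29], [3.42, 0.31], [3.33, 0.34]]
-30 [[4.21, 0.42], [4.14, 0.44], [3.66, 0.31], [3.48, 0.32], [3.33, 0.35], None, None]
-20 [[4.15, 0.45], [4.03, 0.49], [3.41, 0.37], None, None, None, None]
press -60 [-0.14  0.78 -1.03  2.06  1.54  1.03  2.64]
  pre -60 [-0.07  0.75 -1.23  2.07  1.44  1.15  2.69]
press -55 [-1.41  0.85  1.03  2.14  4.52  0.31 -0.63]
  pre -55 [-0.2   0.66 -1.03  2.14  1.53  1.05  2.53]
press -50 [-1.5   0.99  1.19  2.2   4.25  0.44 -0.44]
  pre -50 [-1.59  0.83  1.17  2.23  4.41  0.28 -0.56]
press -45 [-1.56  1.1   1.27  2.25  4.06  0.53 -0.34]
  pre -45 [-1.67  0.97  1.3   2.29  4.16  0.42 -0.39]
```

```bash
python3 - <<'E'
from h import *
r=np.radians
for k in(1,2,3,4,5,6,6.5):
    th=r(-50+5*k/7); ctrl.movel(tabpose(r(12*k),th),tool(th,YAW),max_speed=.06)
    s=get_state(); print(s['contact_force'].round(1),round(s['width'],4),round(s['time'],2))
    if np.linalg.norm(s['contact_force'])>30: raise SystemExit('force')
ctrl.ungrasp()
t=get_state()['tcp_pos']; ctrl.movel(t-.07*adir(th),max_speed=.25)
p,d=vision.grab_frame("side"); C=cloud("side",d); np.save("pics/C2.npy",C)
Z=C[(abs(C[...,0]-.572)<.04)&(abs(C[...,1]-.333)<.04)&(C[...,2]>.13)]
print(len(Z),Z.mean(0) if len(Z) else '',np.percentile(Z,[5,95],axis=0) if len(Z) else '',get_state()['time'])
cv2.imwrite("pics/i.png",cv2.resize(p[170:290,150:290],None,fx=4.5,fy=4.5,interpolation=cv2.INTER_CUBIC))
E
```

```text
[ 4.7 -1.  -2.6] 0.0093 47.05
[ 3.6 -0.9 -2.7] 0.0087 47.4
[ 4.  -0.8 -3.8] 0.0092 47.75
[ 1.7 -0.4 -3.4] 0.0094 48.1
[-2.7 -1.6  0.5] 0.0094 48.45
[-3.4 -1.   2.6] 0.0091 48.8
[-3.5 -1.1  2.4] 0.009 49.05Traceback (most recent call last):
  File "<stdin>", line 8, in <module>
station.Unreachable: the arm cannot follow that straight line within its joint ranges
```

```bash
python3 - <<'E'
from h import *
r=np.radians
t=get_state()['tcp_pos']; th=r(-45.4)
for d in([-.05,0,.03],[-.05,0,.015],[-.05,0,0],[-.04,0,0],[-.03,0,0]):
    try: ctrl.movel(t+np.array(d),max_speed=.2); print('ok',d); break
    except ctrl.Unreachable: pass
p,d=vision.grab_frame("side"); C=cloud("side",d)
Z=C[(abs(C[...,0]-.572)<.04)&(abs(C[...,1]-.333)<.04)&(C[...,2]>.13)]
print(len(Z),np.percentile(Z,[5,50,95],axis=0).round(3) if len(Z) else '',get_state()['time'],get_state()['contact_force'])
cv2.imwrite("pics/i.png",cv2.resize(p[170:290,150:290],None,fx=4.5,fy=4.5,interpolation=cv2.INTER_CUBIC))
for th in(-50,-48,-46):
  for s in(.044,.048):
    print(th,s,[None if (j:=ctrl.ik(W(s,g),tool(r(th),YAW))) is None else np.round(j[[0,4,5]],2) for g in(.07,.05,.03,.02,.010)])
E
```

```text
ok [-0.05, 0, 0.03]
75 [[0.56  0.31  0.139]
 [0.567 0.336 0.17 ]
 [0.583 0.364 0.179]] 50.3083 [ 0.30056565 -0.36095748  0.17171779]
-50 0.044 [array([-1.57,  4.46,  0.26]), array([-1.52,  4.27,  0.24]), array([-1.46,  4.06,  0.23]), array([-1.44,  3.96,  0.23]), array([-1.43,  3.95,  0.25])]
-50 0.048 [array([-1.57,  4.49,  0.26]), array([-1.51,  4.3 ,  0.24]), array([-1.46,  4.08,  0.23]), array([-1.43,  3.98,  0.22]), array([-1.42,  3.96,  0.24])]
-48 0.044 [array([-1.58,  4.23,  0.24]), array([-1.53,  4.02,  0.23]), array([-1.49,  3.92,  0.26]), array([-1.48,  3.9 ,  0.29]), array([-1.47,  3.89,  0.31])]
-48 0.048 [array([-1.58,  4.26,  0.24]), array([-1.52,  4.05,  0.23]), array([-1.48,  3.92,  0.26]), array([-1.47,  3.91,  0.28]), array([-1.46,  3.9 ,  0.3 ])]
-46 0.044 [array([-1.59,  3.99,  0.24]), array([-1.55,  3.89,  0.27]), array([-1.53,  3.87,  0.32]), array([-1.51,  3.86,  0.34]), array([-1.5 ,  3.84,  0.37])]
-46 0.048 [array([-1.59,  4.01,  0.24]), array([-1.55,  3.89,  0.27]), array([-1.52,  3.87,  0.31]), array([-1.51,  3.86,  0.34]), array([-1.49,  3.85,  0.36])]
```

View pics/i.png

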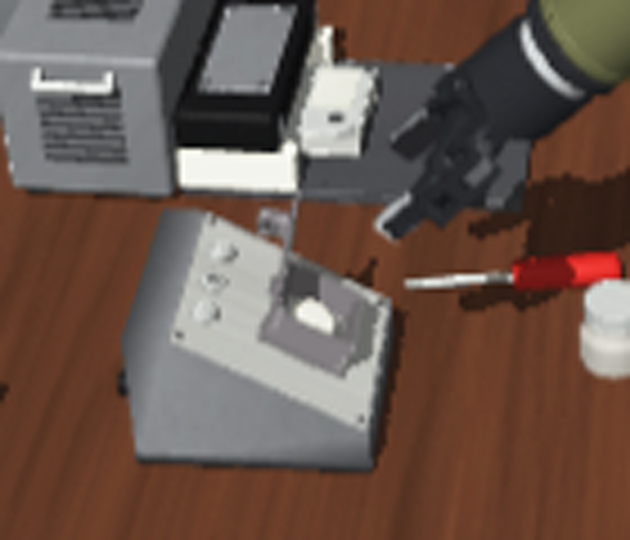

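The cover is standing open with its tab at (270,225), the white button is exposed at (315,315), and the drive sits home at (340,110). I'll press now.

```bash
python3 - <<'E'
from h import *
q=tool(np.radians(-47),YAW); s0=.048
def go(g,v):
    try: ctrl.movel(W(s0,g),q,max_speed=v)
    except ctrl.Unreachable: print('movep'); ctrl.movep(W(s0,g),q)
ctrl.close_gripper(20); go(.06,.2); go(.03,.12)
f0=get_state()['contact_force']; n=np.array([-.5,0,.866]); g=.022
while g>.002:
    go(g,.05); s=get_state(); F=(s['contact_force']-f0)@n; print(round(g,4),round(F,1),s['tcp_pos'].round(4))
    if F>14: break
    g-=.0015
ctrl.pause(.2); go(.04,.12); go(.07,.2); print(get_state()['time'],get_state()['contact_force'])
p,d=vision.grab_frame("side"); C=cloud("side",d)
Z=C[(abs(C[...,0]-.572)<.04)&(abs(C[...,1]-.333)<.04)&(C[...,2]>.13)]
print(len(Z),np.percentile(Z,[5,50,95],axis=0).round(3) if len(Z) else '')
E
```

```text
0.022 -1.0 [0.5507 0.333  0.0949]
0.0205 -0.3 [0.5515 0.333  0.0935]
0.019 0.3 [0.5522 0.333  0.0921]
0.0175 0.2 [0.553  0.333  0.0907]
0.016 -0.1 [0.5537 0.333  0.0894]
0.0145 0.5 [0.5546 0.333  0.0883]
0.013 2.9 [0.5553 0.3331 0.0871]
0.0115 3.8 [0.5561 0.3331 0.0857]
0.01 5.0 [0.5568 0.3331 0.0844]
0.0085 12.7 [0.5573 0.3331 0.0836]
0.007 28.8 [0.5577 0.333  0.0832]
55.8667 [-0.3558171   0.10410841  0.21621623]
75 [[0.56  0.311 0.139]
 [0.567 0.338 0.172]
 [0.583 0.365 0.181]]
```

```bash
python3 - <<'E'
from h import *
x,a,s,p=fitdrive(); print(x,a,s,get_state()['time'])
print(ticket.close_job())
E
```

```text
[ 0.63751912 -0.01516176] 0.9259671568870544 [62.7 91.4] 55.9667
the job is handed in; nothing more can be done
None
```

The job is handed in at 56 s: the drive is home against the stop and square to within about 1°, the cover stands open, and the start button was pressed fully in and let out again. On the way, a first push turned the drive askew and I had to straighten it. Bystanders were not re-checked at the end.

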